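# Lock a support post into the bench anchor by its T-toggle foot

### The job

Take the steel support post out of its leaning holder and set it up in the slotted aluminium anchor base: two of the three slots are packed underneath, so find by feel the one the T-foot goes right through until the collar sits down on the plate, then turn the post a quarter turn so that the foot lies squarely across the slot. Tug it firmly upward to check that the foot catches under the plate, let it back down so it stands upright with the collar flat on the plate, and let go. Do not knock the bottle, jar or dish.

Things in the scene. Friction and masses are not known exactly. Their poses are not given: they have to be found in the camera images.
- post: Loose plain steel post, 128 mm tall, about 0.4 kg. Origin: centre of the underside of its T-foot; z along the post to its top. T-foot: bar 44 mm along y, 10 along x, z 0 to 10; round neck 12 mm dia to z 24; round collar 66 mm dia, z 24 to 30; rod 12 mm dia to z 110; cross-arm on top, 60 mm along y (parallel to the foot), 16 along x, z 110 to 128.
- toggle (a point): Centre of the post's T-foot, 5 mm above the post's origin along its z; axes as the post.
- collar (a point): Centre of the underside of the post's collar, 24 mm above the post's origin along its z; axes as the post. 45 mm above the bench when the collar lies on the anchor's plate. The top of the foot is then 6 mm below the plate's underside, so once turned, a pull lifts the post 6 mm until the foot catches.
- arm (a point): Centre of the post's cross-arm, 119 mm above the post's origin along its z; axes as the post. The place to grip: across the 16 mm width (along the post's x).
- holder: Fixed grey plastic holder, 130 x 86 mm (x, y), highest edge about 93 mm; origin on the bench. The post starts in it, leaning 22 degrees from vertical towards the holder's -x, post y along holder y, collar on its leaning top face, foot in a loose pocket (18 x 52 mm, 55 deep, square to that face): lift the post out along its own axis by 30 mm or more.
- anchor: Fixed hollow aluminium base, 110 (x) by 290 (y) by 45 mm high; origin: centre of its underside. Top plate 8 mm thick with three through slots, 54 mm along x, 16 along y. Under two slots, differing from run to run, rubber packers 33 mm above the bench stop the foot with the collar 12 mm above the plate, where it cannot turn. Under the third the foot goes right down and turns freely either way.
- slot0 (a point): Centre of the slot at y = -85 mm of the anchor, on the plate's upper face (45 mm above the bench); axes as the anchor: x along the slot, z up.
- slot1 (a point): The same for the middle slot (y = 0 of the anchor).
- slot2 (a point): The same for the slot at y = +85 mm of the anchor.
- brown_bottle: Bystander: brown glass bottle, 60 mm diameter, 130 mm tall; origin at the centre of its underside.
- white_jar: Bystander: white plastic jar, 72 mm diameter, 85 mm tall; origin at the centre of its underside.
- dish: Bystander: white ceramic bowl, 90 mm diameter, 50 mm tall; origin at the centre of its underside.

How it is judged:
On the way, in this order (a step that is already met when the one before it is completed fails the run):
1. the foot has passed through the open slot, still in line with it, and the collar is down on the plate (z of collar in the frame of anchor between 0.042 and 0.0485 m and angle between post's own z axis and vertical below 0.08 rad and (horizontal distance between collar and slot0 below 0.025 m or horizontal distance between collar and slot1 below 0.025 m or horizontal distance between collar and slot2 below 0.025 m) and angle between the y axis of post and the x axis of anchor, either way round below 0.35 rad), for 0.1 s.
2. the post has been turned a quarter turn, collar still down, foot across the slot (within 15 degrees) (z of collar in the frame of anchor between 0.042 and 0.0485 m and angle between post's own z axis and vertical below 0.08 rad and (horizontal distance between collar and slot0 below 0.025 m or horizontal distance between collar and slot1 below 0.025 m or horizontal distance between collar and slot2 below 0.025 m) and angle between the y axis of post and the y axis of anchor, either way round below 0.26 rad), for 0.1 s.
3. the post is tugged up at least 4 mm and pulls on the anchor with more than 3 N (z of collar in the frame of anchor between 0.049 and 0.054 m and angle between the y axis of post and the y axis of anchor, either way round below 0.26 rad and (horizontal distance between collar and slot0 below 0.025 m or horizontal distance between collar and slot1 below 0.025 m or horizontal distance between collar and slot2 below 0.025 m) and contact force between post and anchor above 3 N).
At the end, for the whole second after the job is handed in: The post stands upright (within 4.5 degrees) in the open slot, its collar down on the plate (within 3.5 mm), its foot under the plate and across the slot (within 15 degrees), at rest and released (all of step 2 and linear speed of post below 0.02 m/s and angular speed of post below 0.1 rad/s); the robot touches nothing.
It fails at once if the brown glass bottle is knocked (moved over 30 mm or tipped) (distance of brown_bottle from where it was at the start of the episode above 0.03 m or angle between brown_bottle's own z axis and vertical above 0.4 rad).
It fails at once if the white jar is knocked (moved over 30 mm or tipped) (distance of white_jar from where it was at the start of the episode above 0.03 m or angle between white_jar's own z axis and vertical above 0.4 rad).
It fails at once if the white dish is knocked (moved over 30 mm or tipped) (distance of dish from where it was at the start of the episode above 0.03 m or angle between dish's own z axis and vertical above 0.4 rad).
It also fails if it takes over 72 s, if anything falls off the work surface, if the arm or the gripper's body presses on something with over 40 N, if the wrist force passes 120 N, or if a joint passes its speed limit or range.

### The arm

A 7-joint arm with a two-finger parallel gripper is mounted at the origin on the work surface. World frame = base frame: x ahead of the robot, y to its left, z up, the work surface at z = 0. Lengths are in m, angles in rad, forces in N, time in s.
With the tool pointing down it reaches from about 0.4 to 0.9 m from the base axis. Payload 5.5 kg.
Tool frame: the origin (TCP) lies midway between the tips of the shut fingers; the grasp point (between the pads) lies 19 mm behind it; z points along the fingers, y is the direction in which the jaws open and shut (so a half turn about z gives the same grasp; the last joint's range is limited). The gripper opens to 85 mm and grips with 20 to 120 N. Pads are 22 mm wide; open, the fingers measure 114 mm over their backs; the gripper's body (76 mm by 85 mm) begins 54 mm behind the grasp point. The pads swing forward as they close: fully open they stand 13 mm farther back than shut.
Start: joints at [1.455, 0.501, -0.427, 1.55, 0.221, 1.138, -0.21], TCP at [0.24, -0.604, 0.231] pointing down, gripper open.
Joint ranges: [-2.88, 2.88], [-0.31, 2.03], [-1.54, 1.56], [0.2, 2.42], [-1.41, 4.55], [0.19, 2.02], [-2.57, 2.57]. Speed limits (rad/s): [2.57, 2.57, 3.14, 3.14, 3.14, 3.14, 3.14].

### API

Orientations are given as a 3x3 rotation matrix whose columns are the frame's x, y, z axes.
In Python, from plant import ctrl, imaging gives the robot as it stands. The module is installed in compiled form; this text tells all that it offers.
- The arm moves only by the tool arm_command, never from a script. Its argument "targets" is a list of rows, each a list of 3 entries, a list of its own where there are three numbers: the closure, from -1 (fully open) to 1 (shut), then the shift along the tool's x, y, z normalised to -1 to 1, where 1 is 0.04 m, then the turn about the tool's z normalised to -1 to 1, where 1 is pi rad. A call has 1 to 10 rows; each row shifts and turns the pose as measured when the row begins, along the tool's axes as they then stand; what a row does not reach is not made up. A row lasts 1/12 s, in which the tool goes at most 41.7 mm and 7.16 degrees, less where a joint would pass 70% of its speed; a pose out of reach is approached as far as the arm can. A call with a number of a shift or a turn outside -1 to 1 is refused whole. A call with a gripper value outside its range is refused whole. The fingers move at their own pace and stop on an object; "squeeze" is the grip in N (left out, the last holds). Time passes only in rows, so rows that do not move let the fingers close. It gives the time, the measured TCP pose, the force and the opening at its end, in the units of the state.
- ctrl.get_obs(): the state, without advancing time (a new reading comes with each control period).
- imaging.capture(name): name is "scene" or "top" or "wrist"; returns (picture, depth): 400x640x3 uint8, red, green, blue; 400x640 float32, m along the optical axis (not along the pixel's ray), 0 where there is no reading.
- imaging.camera_params(name): a dict with "fx", "fy", "cx", "cy" (pixels), "origin" and "orientation" of the camera in the world. Camera axes: x right, y down, z forward; pixel columns grow to the right and rows downward; lengths in m; the calibration is good to about 2 mm. A picture is of the moment at which its call begins: read the wrist's pose just before it. camera_params takes no time and is no camera call; for the wrist camera it gives the pose at the moment of the call.
- ctrl.close_job(): hands the job in, once; it reports no verdict.
The state is a dict: "clock": time; "joints": joint angles; "qvel": joint speeds; "joint_efforts": joint torques, N m; "eef_pos": TCP position; "tool_rot": TCP orientation; "ft_force": force on the tool from outside, world axes, zero at the start; "wrist_torque": the same for the moment, N m; "width": opening from 0.0 (shut) to 1.0 (fully open).
Only numpy, scipy, OpenCV 4.12 (cv2) and the standard library are available. Lean on these libraries where they do the work, as an engineer would, in place of code of your own. Each camera call takes 0.05 s, during which the arm holds its last target. There are 200 camera calls.

## Working session

There is one attempt and no reset: what is moved stays moved. The work goes in short steps, Python scripts to look and compute and a tool call to move; the robot and the scene stay as the last step left them, time stands still between calls to the robot, and variables do not carry over. Pictures are saved under pics/ and viewed, about 8 in all and at most 12, crops included, and the job is handed in when it is done.

Besides the shell and the picture viewer there is one more tool, called after ">>>" as name([rows], argument=value, ...), one row to a line, values as JSON. arm_command: Moves the arm, as the interface text tells. Scaled input: -1 to 1 covers 0.04 m each way for a shift and pi rad each way for a turn. Its arguments: {"type":"object","properties":{"targets":{"type":"array"},"squeeze":{"type":"number"}},"required":["targets"]}

```bash
mkdir -p pics; cat > h.py <<'E'
import numpy as np, cv2
from plant import ctrl, imaging
def cap(n,f=None):
    p=imaging.camera_params(n); im,d=imaging.capture(n)
    if f: cv2.imwrite('pics/'+f,im[:,:,::-1]); np.save('pics/'+f+'.npy',d)
    return im,d,p
def pts(d,p):
    v,u=np.mgrid[:d.shape[0],:d.shape[1]]
    c=np.stack([(u-p['cx'])/p['fx']*d,(v-p['cy'])/p['fy']*d,d],-1)
    return c@np.array(p['orientation']).T+np.array(p['origin'])
E
python3 - <<'E'
from h import *
for n in ('top','scene'):
    im,d,p=cap(n,n+'1.png'); print(n,p); np.save('pics/'+n+'_pts.npy',pts(d,p))
o=ctrl.get_obs(); print(o)
E
```

```text
top {'fx': 406.1810265199104, 'fy': 406.1810265199104, 'cx': 322.3149590064883, 'cy': 195.27898797894395, 'origin': array([0.47147994, 0.02648389, 0.99909352]), 'orientation': array([[ 0.02128834, -0.97596738,  0.21687433],
       [-0.99976663, -0.02157801,  0.00103255],
       [ 0.00367198, -0.2168457 , -0.97619898]])}
scene {'fx': 501.83536570267995, 'fy': 501.83536570267995, 'cx': 323.8981222733647, 'cy': 197.4247185785199, 'origin': array([1.18112095, 0.13024953, 0.88536341]), 'orientation': array([[-0.23186311,  0.7841435 , -0.57563745],
       [ 0.97272143,  0.18249342, -0.14321026],
       [-0.00724734, -0.59314006, -0.80506667]])}
{'clock': 0.1, 'joints': array([ 1.45523135,  0.50180862, -0.42682011,  1.55137467,  0.22079423,
        1.13829187, -0.2102851 ]), 'qvel': array([ 0.00127143, -0.00211213,  0.00198345, -0.00301687,  0.00063795,
        0.00100074,  0.00028968]), 'joint_efforts': array([-9.83468606e-03, -5.70814419e+01, -5.83867639e+00, -2.81745404e+01,
        1.03008386e-02,  5.66212315e-03,  7.11264050e-06]), 'eef_pos': array([ 0.24008958, -0.60333985,  0.23031783]), 'tool_rot': array([[ 9.29093320e-01,  3.69844895e-01, -5.96417441e-04],
       [ 3.69845366e-01, -9.29091718e-01,  1.72737589e-03],
       [ 8.47346483e-05, -1.82547563e-03, -9.99998330e-01]]), 'ft_force': array([-0.16532238, -0.46292664,  0.11076446]), 'wrist_torque': array([-0.01657684,  0.02626278, -0.00245976]), 'width': 0.9992763925773809}
```

View pics/top1.png

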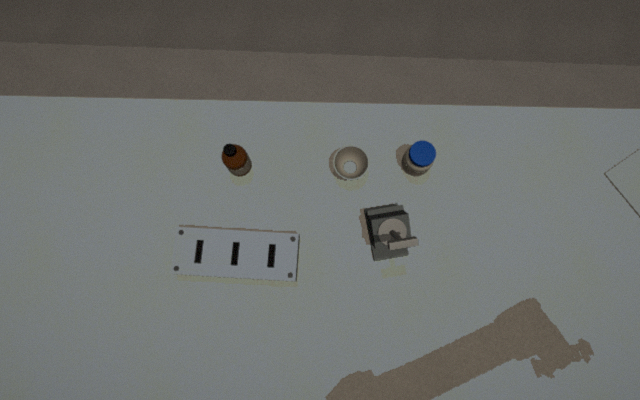

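View pics/scene1.png

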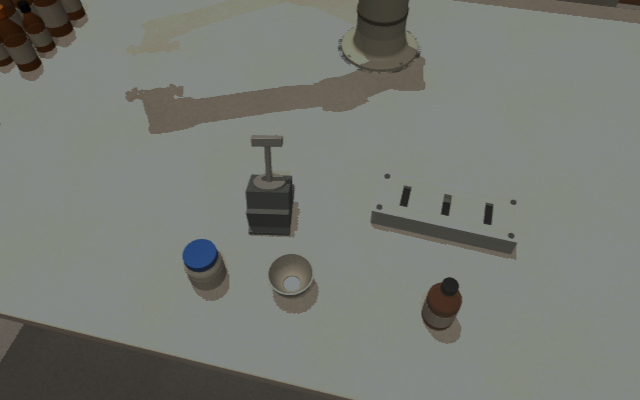

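The top view shows the anchor's slots at about (199,252), (235,254) and (271,256). The holder is near (388,235), with the cross-arm at (402,243) leaning towards the robot. The bottle, dish and jar stand further out, at rows 150–170. I'll measure these from depth.

```bash
python3 - <<'E'
from h import *
P=np.load('pics/top_pts.npy'); im=cv2.imread('pics/top1.png')
for u,v in [(199,252),(217,254),(235,254),(271,256),(190,240),(402,243),(395,230),(235,155),(350,163),(421,155),(388,210)]:
    print(u,v,P[v,u].round(4))
# dark slots
g=im.max(2)
X=P[...,0];Y=P[...,1];Z=P[...,2]
sl=np.zeros(g.shape,np.uint8); sl[225:285,172:302]=(g[225:285,172:302]<50)
n,l,s,c=cv2.connectedComponentsWithStats(sl)
p=imaging.camera_params('top');R=np.array(p['orientation']);o=np.array(p['origin'])
def ray(u,v,z):
    r=R@np.array([(u-p['cx'])/p['fx'],(v-p['cy'])/p['fy'],1]); return o+r*(z-o[2])/r[2]
for i in range(1,n): print(s[i],c[i],ray(*c[i],.045).round(4))
m=(abs(Z-.045)<.006)&(X<.55)&(Y>.05)
q=P[m][:,:2].astype(np.float32); print('plate',len(q),cv2.minAreaRect(q))
# post arm
m=(Z>.115)&(Z<.2)&(Y<.0)&(Y>-.25)&(X>.2)&(X<.6)
q=P[m]; print('arm',len(q),q.min(0),q.max(0),cv2.minAreaRect(q[:,:2].astype(np.float32)))
S=np.load('pics/scene_pts.npy');
q=S[(S[...,2]>.115)&(S[...,2]<.2)&(S[...,1]<.0)&(S[...,1]>-.25)&(S[...,0]>.2)&(S[...,0]<.6)]
print('arm scene',len(q),q.min(0),q.max(0),cv2.minAreaRect(q[:,:2].astype(np.float32)))
for nm,Q in(('top',P),('sc',S)):
  for a,(x0,x1,y0,y1) in dict(hold=(.3,.5,-.25,-.05),bottle=(.5,.7,.1,.35),dish=(.5,.65,-.1,.05),jar=(.5,.7,-.3,-.1)).items():
    q=Q[(Q[...,0]>x0)&(Q[...,0]<x1)&(Q[...,1]>y0)&(Q[...,1]<y1)&(Q[...,2]>.02)]
    print(nm,a,q.min(0).round(3),q.max(0).round(3))
big=cv2.resize(im[185:295,340:450],None,fx=5,fy=5,interpolation=cv2.INTER_CUBIC)
b2=cv2.resize(cv2.imread('pics/scene1.png')[120:250,220:320],None,fx=4.2,fy=4.2,interpolation=cv2.INTER_CUBIC)
h=max(big.shape[0],b2.shape[0]); 
pad=lambda a:cv2.copyMakeBorder(a,0,h-a.shape[0],0,0,0)
o2=np.hstack([pad(big),pad(b2)]); cv2.imwrite('pics/crop1.png',cv2.resize(o2,None,fx=.8,fy=.8)); print(o2.shape)
E
```

```text
199 252 [0.5426 0.3157 0.0327]
217 254 [0.538  0.2699 0.0442]
235 254 [0.5414 0.2353 0.0096]
271 256 [0.5369 0.1453 0.0328]
190 240 [0.5691 0.3355 0.0452]
402 243 [ 0.5587 -0.1356  0.1781]
395 230 [ 0.5978 -0.1389  0.0842]
235 155 [0.7604 0.2303 0.106 ]
350 163 [ 0.7792 -0.0415  0.0021]
421 155 [ 0.7772 -0.2034  0.0845]
388 210 [ 0.6491 -0.1285  0.0547]
[182 232   1   1   1] [182. 232.] [0.5875 0.3561 0.045 ]
[195 240   8  23 118] [198.40677966 251.01694915] [0.5439 0.3136 0.045 ]
[231 242   8  23 124] [234.52419355 253.32258065] [0.5404 0.2291 0.045 ]
[268 245   7  22 125] [270.904 255.32 ] [0.5376 0.1441 0.045 ]
plate 3207 ((0.5199375748634338, 0.2296682745218277), (0.2908925414085388, 0.06885749101638794), 87.9029312133789)
arm 330 [ 0.54447918 -0.16915351  0.11503182] [ 0.58455746 -0.10744899  0.18217948] ((0.5674713253974915, -0.13686421513557434), (0.035899240523576736, 0.06033479794859886), 11.420989036560059)
arm scene 490 [ 0.54795886 -0.16767659  0.1157636 ] [ 0.58911094 -0.10779395  0.17971625] ((0.5690857768058777, -0.13654457032680511), (0.04082728177309036, 0.05922159180045128), 8.914252281188965)Traceback (most recent call last):
  File "<stdin>", line 25, in <module>
    return umr_minimum(a, axis, None, out, keepdims, initial, where)
ValueError: zero-size array to reduction operation minimum which has no identity
```

```bash
python3 - <<'E'
from h import *
P=np.load('pics/top_pts.npy'); im=cv2.imread('pics/top1.png'); S=np.load('pics/scene_pts.npy')
box=lambda Q,x0,x1,y0,y1,z0,z1: Q[(Q[...,0]>x0)&(Q[...,0]<x1)&(Q[...,1]>y0)&(Q[...,1]<y1)&(Q[...,2]>z0)&(Q[...,2]<z1)]
for nm,Q in(('top',P),('sc',S)):
    for z0 in(.165,.172):
        q=box(Q,.5,.65,-.2,-.08,z0,.2); print(nm,'arm',len(q),q.min(0).round(4),q.max(0).round(4),q.mean(0).round(4),cv2.minAreaRect(q[:,:2].astype(np.float32)))
    q=box(Q,.48,.62,.06,.4,.041,.05); r=cv2.minAreaRect(q[:,:2].astype(np.float32)); print('plate',len(q),r)
    for a,b in dict(hold=(.5,.68,-.25,-.05,.02,.11),bottle=(.68,.9,.1,.35,.03,.2),dish=(.68,.9,-.1,.03,.03,.1),jar=(.68,.9,-.3,-.1,.03,.12)).items():
        q=box(Q,*b); print(nm,a,q.min(0).round(3),q.max(0).round(3))
    for y in (.3136,.2291,.1441):
        q=box(Q,.51,.57,y-.008,y+.008,-.01,.04); print('slot depth',len(q),np.sort(q[:,2]).round(3)[::8])
E
```

```text
top arm 287 [ 0.5445 -0.1692  0.1652] [ 0.5727 -0.1074  0.1822] [ 0.559  -0.1375  0.1747] ((0.5595616698265076, -0.1385415494441986), (0.01985665038228035, 0.06033548712730408), 10.59591007232666)
top arm 241 [ 0.5445 -0.1692  0.172 ] [ 0.57   -0.1083  0.1822] [ 0.5582 -0.1383  0.1758] ((0.5583190321922302, -0.13873453438282013), (0.017261287197470665, 0.06033646687865257), 11.131200790405273)
plate 5232 ((0.5405692458152771, 0.22896775603294373), (0.29078537225723267, 0.11014063656330109), 87.90505981445312)
top hold [ 0.555 -0.176  0.02 ] [ 0.662 -0.078  0.109]
top bottle [0.736 0.209 0.03 ] [0.796 0.267 0.133]
top dish [ 0.724 -0.085  0.03 ] [0.812 0.003 0.054]
top jar [ 0.747 -0.239  0.03 ] [ 0.813 -0.171  0.09 ]
slot depth 121 [0.029 0.029 0.03  0.03  0.031 0.031 0.032 0.032 0.032 0.033 0.033 0.034
 0.034 0.035 0.036 0.039]
slot depth 95 [0.003 0.005 0.006 0.006 0.007 0.007 0.008 0.008 0.008 0.009 0.011 0.038]
slot depth 153 [0.028 0.029 0.03  0.03  0.031 0.031 0.031 0.032 0.032 0.032 0.032 0.033
 0.033 0.033 0.033 0.034 0.034 0.035 0.037 0.04 ]
sc arm 301 [ 0.548  -0.1677  0.16
[... 306 characters left out ...]
0116322636604, 0.05884261801838875), 9.463411331176758)
plate 5607 ((0.5404256582260132, 0.228728249669075), (0.29011809825897217, 0.11478293687105179), 88.0111083984375)
sc hold [ 0.556 -0.178  0.02 ] [ 0.663 -0.078  0.11 ]
sc bottle [0.741 0.21  0.03 ] [0.798 0.269 0.132]
sc dish [ 0.724 -0.085  0.03 ] [0.812 0.004 0.053]
sc jar [ 0.752 -0.24   0.03 ] [ 0.82  -0.17   0.088]
slot depth 140 [0.028 0.03  0.03  0.03  0.031 0.031 0.031 0.032 0.032 0.032 0.032 0.032
 0.033 0.033 0.033 0.034 0.034 0.039]
slot depth 84 [0.002 0.005 0.005 0.006 0.007 0.007 0.008 0.008 0.009 0.037 0.04 ]
slot depth 127 [0.028 0.03  0.03  0.031 0.031 0.031 0.032 0.032 0.032 0.032 0.032 0.033
 0.033 0.033 0.034 0.034]
```

Depth already suggests that the middle slot is the open one: it reads about 6 mm inside, against about 32 mm in the outer two. I'll check that by feel. First I turn the tool so the jaws line up with the post's x.

>>> arm_command([
  [-1,[0,0,0],-0.039],
  [-1,[0,0,0],-0.039],
  [-1,[0,0,0],-0.039],
  [-1,[0,0,0],-0.039],
  [-1,[0,0,0],-0.039],
  [-1,[0,0,0],-0.039],
  [-1,[0,0,0],-0.039],
  [-1,[0,0,0],-0.039],
  [-1,[0,0,0],-0.039],
  [-1,[0,0,0],-0.039],
], squeeze=30)

```text
clock: 0.93
eef_pos: [0.2381, -0.5997, 0.2243]
tool_rot: [[-0.059, 0.998, -0.005], [0.998, 0.059, 0.012], [0.012, -0.005, -1.0]]
ft_force: [0.7, -0.6, -0.5]
width: 1.0
```

```bash
cat >> h.py <<'E'
def st(goal=None,phi=None):
    o=ctrl.get_obs(); R=np.array(o['tool_rot']); e=np.array(o['eef_pos'])
    f=np.degrees(np.arctan2(R[1,0],R[0,0])); tilt=np.degrees(np.arccos(-R[2,2]))
    print('t %.2f'%o['clock'],'eef',e.round(4),'phi %.2f tilt %.2f'%(f,tilt),'F',np.array(o['ft_force']).round(1),'M',np.array(o['wrist_torque']).round(2),'w %.4f'%(o['width']*.085),'q',np.array(o['joints']).round(2))
    if goal is not None: print('shift units',(R.T@(np.array(goal)-e)/.04).round(3))
    if phi is not None: print('turn units',round(-(phi-f)/180,4))
E
python3 -c "
from h import *
st((.562,-.1375,.23),100.7)"
```

```text
t 0.93 eef [ 0.2381 -0.5997  0.2243] phi 93.37 tilt 0.73 F [ 0.7 -0.6 -0.5] M [ 0.02  0.   -0.  ] w 0.0850 q [ 1.63  0.56 -0.69  1.55  0.38  1.18  0.93]
shift units [11.061  8.761 -0.05 ]
turn units -0.0407
```

>>> arm_command([
  [-1,[0.75,0.6,-0.1],-0.03],
  [-1,[0.75,0.6,-0.05],0],
  [-1,[0.75,0.6,-0.05],0],
  [-1,[0.75,0.6,-0.05],0],
  [-1,[0.75,0.6,-0.05],0],
  [-1,[0.75,0.6,-0.05],0],
  [-1,[0.75,0.6,-0.05],0],
  [-1,[0.75,0.6,-0.05],0],
  [-1,[0.75,0.6,-0.05],0],
  [-1,[0.75,0.6,-0.05],0],
])

```text
clock: 1.77
eef_pos: [0.4273, -0.2641, 0.243]
tool_rot: [[-0.14, 0.99, -0.012], [0.99, 0.14, 0.016], [0.017, -0.01, -1.0]]
ft_force: [0.3, 0.2, -0.4]
width: 1.004
```

```bash
python3 -c "
from h import *
st((.562,-.1375,.23),100.7)"
```

```text
t 1.77 eef [ 0.4273 -0.2641  0.243 ] phi 98.06 tilt 1.15 F [ 0.3  0.2 -0.4] M [-0.09 -0.03 -0.05] w 0.0853 q [ 1.25  0.32 -0.89  1.88  0.26  1.09  0.4 ]
shift units [2.655 3.781 0.332]
turn units -0.0147
```

>>> arm_command([
  [-1,[0.55,0.78,0],-0.01],
  [-1,[0.55,0.78,0],0],
  [-1,[0.55,0.78,0],0],
  [-1,[0.5,0.7,0],-0.005],
  [-1,[0.3,0.4,0],0],
  [-1,[0,0,0],0],
  [-1,[0,0,0],0],
])

```text
clock: 2.35
eef_pos: [0.5528, -0.1262, 0.2428]
tool_rot: [[-0.202, 0.979, -0.013], [0.979, 0.202, 0.019], [0.021, -0.009, -1.0]]
ft_force: [-0.5, -0.4, -0.3]
width: 1.002
```

```bash
python3 - <<'E'
from h import *
st((.562,-.1375,.1485),100.7)
im,d,p=cap('wrist','w1.png'); P=pts(d,p); print(p['origin'])
q=P[(P[...,2]>.165)&(P[...,2]<.19)&(abs(P[...,0]-.562)<.05)&(abs(P[...,1]+.1375)<.06)]
print(len(q)); 
if len(q): print(q.min(0),q.max(0),cv2.minAreaRect(q[:,:2].astype(np.float32)))
E
```

```text
t 2.35 eef [ 0.5528 -0.1262  0.2428] phi 101.64 tilt 1.30 F [-0.5 -0.4 -0.3] M [-0.03  0.02 -0.02] w 0.0852 q [ 0.87  0.46 -0.9   1.73  0.37  1.16  0.07]
shift units [-0.373  0.188  2.348]
turn units 0.0052
[ 0.53622492 -0.05013726  0.38742039]
2412
[ 0.54289263 -0.16956907  0.16500449] [ 0.57308976 -0.10747919  0.18107307] ((0.5582250356674194, -0.13853810727596283), (0.020243478938937187, 0.06069750711321831), 10.694884300231934)
```

View pics/w1.png

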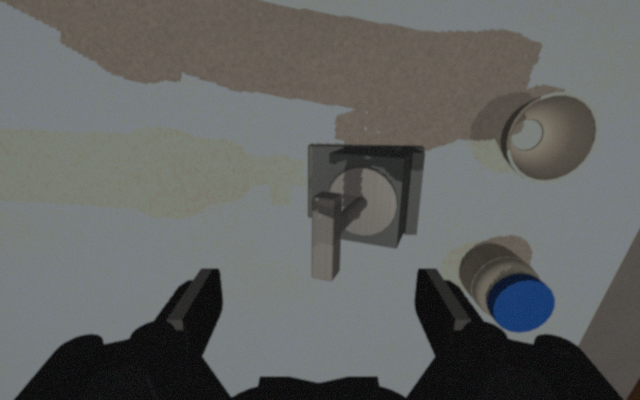

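>>> arm_command([
  [-1,[-0.2,0.1,0.5],0.005],
  [-1,[-0.18,0.06,0.5],0],
  [-1,[0,0,0.5],0],
  [-1,[0,0,0.5],0],
  [-1,[0,0,0.4],0],
  [-1,[0,0,0],0],
  [-1,[0,0,0],0],
])

```text
clock: 2.98
eef_pos: [0.5551, -0.1512, 0.1426]
tool_rot: [[-0.17, 0.985, -0.016], [0.985, 0.171, 0.012], [0.015, -0.014, -1.0]]
ft_force: [0.1, -0.5, 0.6]
width: 0.996
```

```bash
python3 -c "
from h import *
st((.561,-.138,.149),100.7)"
```

```text
t 2.98 eef [ 0.5551 -0.1512  0.1426] phi 99.81 tilt 1.16 F [ 0.1 -0.5  0.6] M [-0.01 -0.06 -0.03] w 0.0846 q [ 0.83  0.58 -0.81  1.79  0.48  0.99 -0.  ]
shift units [ 0.302  0.199 -0.159]
turn units -0.0049
```

>>> arm_command([
  [-1,[0.28,0.2,-0.15],-0.004],
  [-1,[0,0,0],0],
  [-1,[0,0,0],0],
])

```text
clock: 3.23
eef_pos: [0.5614, -0.1408, 0.1513]
tool_rot: [[-0.179, 0.984, -0.015], [0.984, 0.18, 0.011], [0.013, -0.013, -1.0]]
ft_force: [0.4, -0.7, -0.4]
width: 1.0
```

```bash
python3 -c "
from h import *
st((.561,-.138,.149),100.7)"
```

```text
t 3.23 eef [ 0.5614 -0.1408  0.1513] phi 100.33 tilt 1.06 F [ 0.4 -0.7 -0.4] M [ 0.   -0.02  0.01] w 0.0850 q [ 0.81  0.58 -0.82  1.78  0.48  1.01 -0.01]
shift units [0.07  0.004 0.058]
turn units -0.002
```

Good, I'll close gently.

>>> arm_command([
  [0,[0.06,0,0.06],0],
  [0.3,[0,0,0],0],
  [1,[0,0,0],0],
  [1,[0,0,0],0],
  [1,[0,0,0],0],
  [1,[0,0,0],0],
  [1,[0,0,0],0],
  [1,[0,0,0],0],
  [1,[0,0,0],0],
  [1,[0,0,0],0],
], squeeze=40)

```text
clock: 4.07
eef_pos: [0.5678, -0.137, 0.1578]
tool_rot: [[-0.182, 0.983, 0.0], [0.983, 0.182, 0.006], [0.006, 0.001, -1.0]]
ft_force: [-0.1, -0.0, 0.5]
width: 0.217
```

```bash
python3 -c "
from h import *
st((.561,-.138,.149),100.7)"
```

```text
t 4.07 eef [ 0.5678 -0.137   0.1578] phi 100.48 tilt 0.37 F [-0.1 -0.   0.5] M [ 0.17 -0.2   0.01] w 0.0184 q [ 0.81  0.57 -0.82  1.78  0.48  1.01 -0.01]
shift units [ 0.005 -0.172  0.219]
turn units -0.0012
```

>>> arm_command([
  [1,[0,-0.12,-0.36],0],
  [1,[0,-0.12,-0.36],0],
  [1,[0,-0.12,-0.36],0],
  [1,[0,0,0],0],
])

```text
clock: 4.4
eef_pos: [0.5506, -0.1393, 0.2023]
tool_rot: [[-0.183, 0.983, -0.004], [0.983, 0.183, 0.009], [0.01, -0.003, -1.0]]
ft_force: [2.3, -0.4, -4.4]
width: 0.177
```

```bash
python3 -c "
from h import *
st()"
```

```text
t 4.40 eef [ 0.5506 -0.1393  0.2023] phi 100.55 tilt 0.57 F [ 2.3 -0.4 -4.4] M [-0.11 -0.2   0.04] w 0.0150 q [ 0.87  0.5  -0.87  1.77  0.42  1.07  0.04]
```

>>> arm_command([
  [1,[0,-0.1,-0.5],0],
  [1,[0,0,-0.5],0],
  [1,[0,0,-0.4],0],
  [1,[0,0,0],0],
  [1,[0,0,0],0],
], squeeze=80)

```text
clock: 4.82
eef_pos: [0.5399, -0.1431, 0.259]
tool_rot: [[-0.179, 0.984, -0.015], [0.984, 0.179, 0.006], [0.009, -0.013, -1.0]]
ft_force: [0.9, 0.2, -5.6]
width: 0.166
```

```bash
python3 - <<'E'
from h import *
st()
im,d,p=cap('scene','s2.png'); P=pts(d,p)
e=np.array(ctrl.get_obs()['eef_pos'])
big=cv2.resize(im[40:240,180:380,::-1],None,fx=2.5,fy=2.5,interpolation=cv2.INTER_CUBIC)
im2,_,_=cap('wrist')
cv2.imwrite('pics/c2.png',np.hstack([big, cv2.resize(im2[:,160:400,::-1],(300,500))]))
E
```

```text
t 4.82 eef [ 0.5399 -0.1431  0.259 ] phi 100.32 tilt 0.92 F [ 0.9  0.2 -5.6] M [ 0.    0.01 -0.03] w 0.0141 q [ 0.91  0.42 -0.9   1.73  0.35  1.18  0.09]
```

View pics/c2.png

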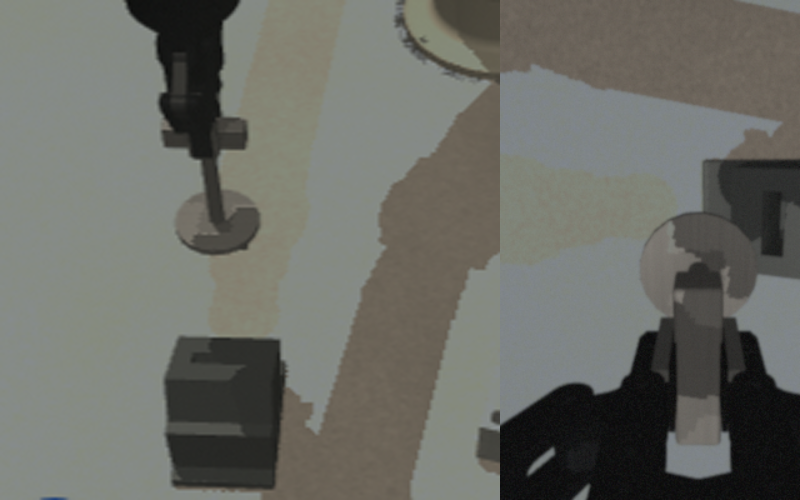

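```bash
cat >> h.py <<'E'
def collar(srcs=('scene','wrist'),drop=.085):
    # plane fit to collar top, tilt from vertical; circle centre
    o=ctrl.get_obs(); e=np.array(o['eef_pos']); R=np.array(o['tool_rot'])
    for n in srcs:
        im,d,p=cap(n); P=pts(d,p)
        q=P[(np.hypot(P[...,0]-e[0],P[...,1]-e[1])<.06)&(abs(P[...,2]-(e[2]+.019-drop))<.025)&(d>0)]
        if len(q)<50: print(n,'few',len(q)); continue
        best=None; rng=np.random.default_rng(0)
        for _ in range(300):
            a=q[rng.choice(len(q),3,False)]; k=np.cross(a[1]-a[0],a[2]-a[0]); L=np.linalg.norm(k)
            if L<1e-5 or abs(k[2]/L)<.85: continue
            k=k/L*np.sign(k[2]); m=abs((q-a[0])@k)<.002
            if best is None or m.sum()>best.sum(): best=m
        w=q[best]; c=w.mean(0); k=np.linalg.svd(w-c)[2][2]; k*=np.sign(k[2])
        (cx,cy),r=cv2.minEnclosingCircle(w[:,:2].astype(np.float32))
        print(n,len(w),'normal',k.round(3),'tilt %.1f'%np.degrees(np.arccos(k[2])),'tool-frame n',(R.T@k).round(3),'circle',round(cx,4),round(cy,4),'r',round(r,4),'z',c[2].round(4),'rel eef tool',(R.T@(np.array([cx,cy,c[2]])-e)).round(4))
E
python3 -c "
from h import *
collar()"
```

```text
scene 531 normal [ 0.017 -0.     1.   ] tilt 1.0 tool-frame n [ 0.006  0.003 -1.   ] circle 0.5398 -0.1442 r 0.0339 z 0.1812 rel eef tool [-0.002   0.0006  0.0772]
wrist 4897 normal [0.011 0.003 1.   ] tilt 0.7 tool-frame n [ 0.011 -0.002 -1.   ] circle 0.5372 -0.1434 r 0.0331 z 0.1825 rel eef tool [-0.0008 -0.0019  0.076 ]
```

>>> arm_command([
  [1,[0,0,0],-0.039],
  [1,[0,0,0],-0.039],
  [1,[0,0,0],-0.039],
  [1,[0,0,0],-0.039],
  [1,[0,0,0],-0.039],
  [1,[0,0,0],-0.039],
  [1,[0,0,0],-0.039],
  [1,[0,0,0],-0.039],
  [1,[0,0,0],-0.039],
  [1,[0,0,0],-0.039],
])

```text
clock: 5.85
eef_pos: [0.5343, -0.1411, 0.2472]
tool_rot: [[-0.99, 0.138, -0.031], [0.138, 0.99, 0.014], [0.033, 0.009, -0.999]]
ft_force: [0.2, 0.5, -5.2]
width: 0.171
```

```bash
python3 -c "
from h import *
st((.5405,.229,.25),177.9)"
```

```text
t 5.85 eef [ 0.5343 -0.1411  0.2472] phi 172.07 tilt 1.95 F [ 0.2  0.5 -5.2] M [-0.01 -0.1   0.02] w 0.0145 q [ 1.07  0.57 -1.18  1.74  0.53  1.25  1.19]
shift units [1.125 9.186 0.052]
turn units -0.0324
```

>>> arm_command([
  [1,[0.1,0.5,0],-0.02],
  [1,[0.1,0.9,0],-0.008],
  [1,[0.1,0.95,0],0],
  [1,[0.1,0.95,0],0],
  [1,[0.1,0.95,0],0],
  [1,[0.1,0.95,0],0],
  [1,[0.1,0.95,0],0],
  [1,[0.1,0.9,0],0],
  [1,[0.1,0.6,0],0],
  [1,[0,0,0],0],
])

```text
clock: 6.68
eef_pos: [0.5108, 0.1725, 0.2411]
tool_rot: [[-0.997, 0.054, -0.047], [0.053, 0.998, 0.021], [0.048, 0.018, -0.999]]
ft_force: [-0.7, 0.3, -3.6]
width: 0.17
```

```bash
python3 -c "
from h import *
st((.5405,.229,.2),177.9)"
```

```text
t 6.68 eef [0.5108 0.1725 0.2411] phi 176.98 tilt 2.92 F [-0.7  0.3 -3.6] M [ 0.07  0.   -0.01] w 0.0144 q [ 0.53  0.55 -1.19  1.77  0.5   1.22  0.72]
shift units [-0.715  1.432  1.022]
turn units -0.0051
```

>>> arm_command([
  [1,[-0.2,0.35,0.15],-0.005],
  [1,[-0.2,0.35,0.15],0],
  [1,[-0.2,0.35,0.15],0],
  [1,[-0.1,0.3,0.15],0],
  [1,[0,0,0],0],
  [1,[0,0,0],0],
])

```text
clock: 7.18
eef_pos: [0.5372, 0.2294, 0.2095]
tool_rot: [[-0.998, 0.03, -0.055], [0.029, 0.999, 0.017], [0.056, 0.016, -0.998]]
ft_force: [0.3, 0.1, -4.5]
width: 0.169
```

```bash
python3 -c "
from h import *
st((.5405,.229,.19),177.9)
collar()"
```

```text
t 7.18 eef [0.5372 0.2294 0.2095] phi 178.34 tilt 3.32 F [ 0.3  0.1 -4.5] M [-0.05 -0.11  0.03] w 0.0144 q [ 0.35  0.66 -1.11  1.69  0.57  1.22  0.64]
shift units [-0.11  -0.014  0.481]
turn units 0.0024
scene 571 normal [ 0.037 -0.01   0.999] tilt 2.2 tool-frame n [ 0.018  0.007 -1.   ] circle 0.534 0.2301 r 0.0338 z 0.1321 rel eef tool [-0.0011 -0.0005  0.0774]
wrist 4899 normal [ 0.043 -0.019  0.999] tilt 2.7 tool-frame n [ 0.012 -0.002 -1.   ] circle 0.5315 0.2303 r 0.0329 z 0.1342 rel eef tool [ 0.0016 -0.0004  0.0755]
```

>>> arm_command([
  [1,[-0.1,0,0.2],0.002],
  [1,[-0.1,0,0.25],0],
  [1,[0,0,0.25],0],
  [1,[0,0,0.2],0],
  [1,[0,0,0],0],
  [1,[0,0,0],0],
])

```text
clock: 7.78
eef_pos: [0.5445, 0.224, 0.1689]
tool_rot: [[-0.998, 0.043, -0.055], [0.043, 0.999, 0.014], [0.056, 0.012, -0.998]]
ft_force: [0.5, 0.3, -3.9]
width: 0.167
```

```bash
python3 - <<'E'
from h import *
st((.5455,.228,.165),177.9)
collar()
im,d,p=cap('wrist'); im3,_,_=cap('scene')
cv2.imwrite('pics/c3.png',np.hstack([im[60:360,170:470,::-1],cv2.resize(im3[110:260,370:530,::-1],(400,375))[:300]]))
E
```

```text
t 7.78 eef [0.5445 0.224  0.1689] phi 177.55 tilt 3.27 F [ 0.5  0.3 -3.9] M [-0.05 -0.13 -0.08] w 0.0142 q [ 0.32  0.71 -1.07  1.71  0.62  1.16  0.61]
shift units [-0.026  0.1    0.097]
turn units -0.002
scene 547 normal [ 0.041 -0.016  0.999] tilt 2.5 tool-frame n [ 0.014 -0.002 -1.   ] circle 0.5414 0.2247 r 0.0338 z 0.0916 rel eef tool [-0.0012 -0.0003  0.0773]
wrist 4897 normal [ 0.043 -0.015  0.999] tilt 2.6 tool-frame n [ 0.012 -0.002 -1.   ] circle 0.5388 0.2247 r 0.033 z 0.0936 rel eef tool [ 0.0016 -0.0004  0.0755]
```

View pics/c3.png

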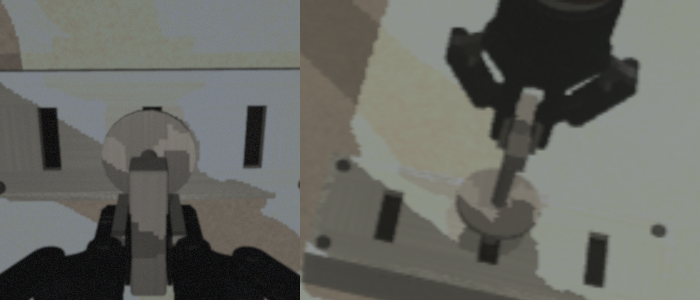

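>>> arm_command([
  [1,[-0.03,0.1,0],-0.002],
  [1,[0,0,0],0],
  [1,[0,0,0.15],0],
  [1,[-0.01,0,0.15],0],
  [1,[0,0,0.15],0],
  [1,[-0.01,0,0.15],0],
  [1,[0,0,0],0],
])

```text
clock: 8.57
eef_pos: [0.5492, 0.2332, 0.1513]
tool_rot: [[-0.998, 0.035, -0.044], [0.035, 0.999, 0.019], [0.045, 0.017, -0.999]]
ft_force: [1.4, 0.7, -4.8]
width: 0.168
```

```bash
python3 - <<'E'
from h import *
st((.5455,.228,.128),177.9)
collar(('wrist',))
E
```

```text
t 8.57 eef [0.5492 0.2332 0.1513] phi 178.02 tilt 2.74 F [ 1.4  0.7 -4.8] M [ 0.08 -0.07  0.  ] w 0.0143 q [ 0.3   0.73 -1.05  1.72  0.65  1.13  0.59]
shift units [ 0.061 -0.143  0.583]
turn units 0.0007
wrist 4900 normal [ 0.033 -0.019  0.999] tilt 2.2 tool-frame n [ 0.011 -0.001 -1.   ] circle 0.5444 0.2344 r 0.033 z 0.076 rel eef tool [ 0.0014 -0.0002  0.0754]
```

>>> arm_command([
  [1,[0.06,-0.11,-0.03],0],
  [1,[0,0,0],0],
  [1,[0,0,0],0],
  [1,[0,0,0],0],
])

```text
clock: 8.95
eef_pos: [0.5454, 0.2275, 0.1503]
tool_rot: [[-0.998, 0.035, -0.046], [0.034, 0.999, 0.017], [0.047, 0.016, -0.999]]
ft_force: [-0.1, 0.1, -5.5]
width: 0.167
```

```bash
python3 - <<'E'
from h import *
st((.5455,.228,.128),177.9)
collar(('wrist',))
E
```

```text
t 8.95 eef [0.5454 0.2275 0.1503] phi 178.03 tilt 2.84 F [-0.1  0.1 -5.5] M [-0.03 -0.11 -0.04] w 0.0142 q [ 0.31  0.73 -1.05  1.73  0.64  1.12  0.6 ]
shift units [-0.029  0.005  0.557]
turn units 0.0007
wrist 4889 normal [ 0.036 -0.019  0.999] tilt 2.3 tool-frame n [ 0.01  -0.002 -1.   ] circle 0.5406 0.2285 r 0.033 z 0.075 rel eef tool [ 0.0012 -0.0004  0.0754]
```

Centred over the middle slot, so I'll lower slowly.

>>> arm_command([
  [1,[0,0,0.1],0],
  [1,[-0.01,0,0.1],0],
  [1,[0,0,0.1],0],
  [1,[-0.01,0,0.1],0],
  [1,[0,0,0],0],
])

```text
clock: 9.42
eef_pos: [0.5448, 0.2269, 0.1311]
tool_rot: [[-0.998, 0.036, -0.049], [0.035, 0.999, 0.017], [0.049, 0.015, -0.999]]
ft_force: [-0.9, -0.3, -5.1]
width: 0.169
```

```bash
python3 - <<'E'
from h import *
st((.5445,.228,.128),177.9)
collar(('wrist',))
E
```

```text
t 9.42 eef [0.5448 0.2269 0.1311] phi 177.98 tilt 2.95 F [-0.9 -0.3 -5.1] M [-0.07 -0.05  0.01] w 0.0144 q [ 0.3   0.75 -1.03  1.74  0.66  1.1   0.58]
shift units [0.006 0.026 0.078]
turn units 0.0005
wrist 11060 normal [-0.001 -0.     1.   ] tilt 0.1 tool-frame n [ 0.05   0.015 -0.999] circle 0.5449 0.2269 r 0.0601 z 0.0454 rel eef tool [-0.0042 -0.0013  0.0856]
```

The foot is 9 mm below packer height with no resistance, so the middle slot is open. Now I'll seat the collar.

>>> arm_command([
  [1,[0,0,0.07],0],
  [1,[0,0,0.06],0],
  [1,[0,0,0.04],0],
  [1,[0,0,0.02],0],
])

```text
clock: 9.8
eef_pos: [0.545, 0.2283, 0.1281]
tool_rot: [[-0.998, 0.035, -0.046], [0.035, 0.999, 0.015], [0.047, 0.014, -0.999]]
ft_force: [-0.7, -1.4, -4.2]
width: 0.168
```

```bash
python3 - <<'E'
from h import *
st((.5445,.228,.128),177.9)
collar(('wrist','scene'),drop=.096)
E
```

```text
t 9.80 eef [0.545  0.2283 0.1281] phi 178.01 tilt 2.78 F [-0.7 -1.4 -4.2] M [-0.39  0.04  0.  ] w 0.0143 q [ 0.29  0.75 -1.03  1.74  0.67  1.09  0.58]
shift units [ 0.013 -0.008  0.004]
turn units 0.0006
wrist 11389 normal [-0.001  0.     1.   ] tilt 0.1 tool-frame n [ 0.048  0.014 -0.999] circle 0.545 0.2283 r 0.06 z 0.0454 rel eef tool [-0.0038 -0.0011  0.0826]
scene 1088 normal [-0.001 -0.001  1.   ] tilt 0.1 tool-frame n [ 0.047  0.013 -0.999] circle 0.545 0.2283 r 0.06 z 0.0437 rel eef tool [-0.0039 -0.0012  0.0844]
```

>>> arm_command([
  [1,[0,0,0.05],0],
  [1,[0,0,0.05],0],
  [1,[0,0,0.05],0],
  [1,[0,0,0.05],0],
])

```text
clock: 10.23
eef_pos: [0.5449, 0.2294, 0.1278]
tool_rot: [[-0.998, 0.035, -0.043], [0.035, 0.999, 0.012], [0.043, 0.011, -0.999]]
ft_force: [-4.8, -4.6, 13.6]
width: 0.166
```

```bash
python3 - <<'E'
from h import *
st((.5445,.228,.128),177.9)
im,d,p=cap('wrist'); P=pts(d,p); e=np.array(ctrl.get_obs()['eef_pos'])
r=np.hypot(P[...,0]-.5415,P[...,1]-.229)
q=P[(r<.032)&(P[...,2]>.04)&(P[...,2]<.062)]
A=np.c_[q[:,:2],np.ones(len(q))]; c=np.linalg.lstsq(A,q[:,2],rcond=None)[0]; print(len(q),c.round(4),np.median(q[:,2]),q[:,2].min(),q[:,2].max())
E
```

```text
t 10.23 eef [0.5449 0.2294 0.1278] phi 177.99 tilt 2.55 F [-4.8 -4.6 13.6] M [-1.39  1.18 -0.05] w 0.0141 q [ 0.29  0.75 -1.02  1.74  0.67  1.09  0.57]
shift units [ 0.01  -0.036 -0.006]
turn units 0.0005
4611 [-0.0332  0.005   0.0692] 0.05252048342791368 0.04938341215242645 0.06196719005465909
```

>>> arm_command([
  [1,[0,0,-0.02],0.02],
  [1,[0,0,0],0.035],
  [1,[0,0,0],0.035],
  [1,[0,0,0],0.035],
  [1,[0,0,0],0],
])

```text
clock: 10.7
eef_pos: [0.5451, 0.2301, 0.128]
tool_rot: [[-0.902, 0.43, -0.042], [0.43, 0.903, 0.014], [0.044, -0.005, -0.999]]
ft_force: [-0.5, -0.5, -4.7]
width: 0.167
```

```bash
python3 - <<'E'
from h import *
st((.5445,.229,.128),87.9)
E
```

```text
t 10.70 eef [0.5451 0.2301 0.128 ] phi 154.51 tilt 2.54 F [-0.5 -0.5 -4.7] M [-0.1  -0.03 -0.03] w 0.0142 q [ 0.24  0.7  -0.94  1.75  0.6   1.05  0.22]
shift units [ 0.002 -0.031  0.001]
turn units 0.37
```

Turning freely. I'll continue, with a very slight downward bias.

>>> arm_command([
  [1,[0,0,0.01],0.037],
  [1,[0,0,0.01],0.038],
  [1,[0,0,0.01],0.038],
  [1,[0,0,0.01],0.038],
  [1,[0,0,0.01],0.038],
  [1,[0,0,0],0],
])

```text
clock: 11.2
eef_pos: [0.5442, 0.2312, 0.128]
tool_rot: [[-0.505, 0.862, -0.042], [0.862, 0.506, 0.013], [0.032, -0.029, -0.999]]
ft_force: [0.2, -1.8, -3.4]
width: 0.17
```

```bash
python3 - <<'E'
from h import *
st((.5445,.229,.128),87.9)
E
```

```text
t 11.20 eef [0.5442 0.2312 0.128 ] phi 120.36 tilt 2.51 F [ 0.2 -1.8 -3.4] M [-0.43 -0.12 -0.05] w 0.0144 q [ 0.16  0.64 -0.8   1.75  0.5   1.   -0.3 ]
shift units [-0.051 -0.022 -0.001]
turn units 0.1803
```

>>> arm_command([
  [1,[-0.04,0,0.01],0.037],
  [1,[0,0,0.01],0.038],
  [1,[0,0,0.01],0.038],
  [1,[0,0,0.01],0.037],
  [1,[0,0,0],0.028],
  [1,[0,0,0.02],0],
  [1,[0,0,0.02],0],
])

```text
clock: 11.78
eef_pos: [0.5435, 0.2319, 0.1279]
tool_rot: [[0.004, 0.999, -0.042], [1.0, -0.003, 0.011], [0.011, -0.042, -0.999]]
ft_force: [-4.3, -3.4, 8.5]
width: 0.164
```

```bash
python3 - <<'E'
from h import *
st((.5445,.229,.128),87.9)
im,d,p=cap('wrist'); P=pts(d,p)
q=P[(np.hypot(P[...,0]-.5415,P[...,1]-.229)<.03)&(P[...,2]>.04)&(P[...,2]<.062)]
A=np.c_[q[:,:2]-[.5405,.229],np.ones(len(q))]; print(len(q),np.linalg.lstsq(A,q[:,2],rcond=None)[0].round(4))
E
```

```text
t 11.78 eef [0.5435 0.2319 0.1279] phi 89.79 tilt 2.51 F [-4.3 -3.4  8.5] M [-0.91  0.69 -0.05] w 0.0140 q [ 0.07  0.6  -0.68  1.75  0.41  0.97 -0.77]
shift units [-0.071  0.024 -0.003]
turn units 0.0105
3866 [-0.0397 -0.0043  0.0525]
```

>>> arm_command([
  [1,[-0.03,0,-0.07],0.01],
  [1,[0,0,-0.07],0],
  [1,[0,0,-0.06],0],
  [1,[0,0,-0.06],0],
  [1,[0,0,-0.05],0],
  [1,[0,0,-0.05],0],
])

```text
clock: 12.33
eef_pos: [0.5427, 0.2302, 0.1329]
tool_rot: [[0.013, 0.999, -0.048], [1.0, -0.012, 0.016], [0.015, -0.048, -0.999]]
ft_force: [4.1, 3.0, -19.2]
width: 0.164
```

```bash
python3 - <<'E'
from h import *
st((.5445,.229,.128),87.9)
E
```

```text
t 12.33 eef [0.5427 0.2302 0.1329] phi 89.27 tilt 2.87 F [  4.1   3.  -19.2] M [ 0.54 -1.6  -0.2 ] w 0.0140 q [ 0.08  0.59 -0.68  1.75  0.39  0.98 -0.76]
shift units [-0.031  0.051  0.119]
turn units 0.0076
```

>>> arm_command([
  [1,[0,0,-0.07],0],
  [1,[0,0,-0.08],0],
  [1,[0,0,-0.08],0],
  [1,[0,0,-0.08],0],
])

```text
clock: 12.67
eef_pos: [0.5423, 0.2295, 0.1329]
tool_rot: [[0.004, 0.999, -0.053], [1.0, -0.003, 0.021], [0.021, -0.053, -0.998]]
ft_force: [5.8, 5.0, -29.7]
width: 0.168
```

```bash
python3 - <<'E'
from h import *
st((.5445,.229,.128),87.9)
im,d,p=cap('wrist'); P=pts(d,p)
q=P[(np.hypot(P[...,0]-.5415,P[...,1]-.229)<.03)&(P[...,2]>.04)&(P[...,2]<.065)]
A=np.c_[q[:,:2]-[.5405,.229],np.ones(len(q))]; print(len(q),np.linalg.lstsq(A,q[:,2],rcond=None)[0].round(4))
E
```

```text
t 12.67 eef [0.5423 0.2295 0.1329] phi 89.74 tilt 3.28 F [  5.8   5.  -29.7] M [ 0.98 -2.72 -0.29] w 0.0143 q [ 0.09  0.6  -0.69  1.75  0.39  0.99 -0.75]
shift units [-0.015  0.061  0.12 ]
turn units 0.0102
3963 [-0.0315  0.0144  0.0572]
```

The foot catches: about 25 N of pull with the collar at 51 mm. Now I'll let it back down.

>>> arm_command([
  [1,[0,0,0.08],0.008],
  [1,[0,0,0.06],0],
  [1,[0,0,0.05],0],
  [1,[0,0,0.04],0],
  [1,[0,0,0.04],0],
  [1,[0,0,0.03],0],
])

```text
clock: 13.22
eef_pos: [0.5424, 0.2306, 0.1283]
tool_rot: [[0.025, 0.998, -0.052], [1.0, -0.024, 0.019], [0.017, -0.053, -0.998]]
ft_force: [-3.7, -1.7, 3.0]
width: 0.166
```

```bash
python3 - <<'E'
from h import *
st((.5445,.229,.128),87.9)
E
```

```text
t 13.22 eef [0.5424 0.2306 0.1283] phi 88.57 tilt 3.18 F [-3.7 -1.7  3. ] M [-0.67  0.75 -0.06] w 0.0141 q [ 0.08  0.6  -0.68  1.75  0.39  0.98 -0.77]
shift units [-0.038  0.053  0.004]
turn units 0.0037
```

>>> arm_command([
  [1,[0,0,0.03],0],
  [0.6,[0,0,0],0],
  [0.3,[0,0,0],0],
  [0,[0,0,0],0],
  [-0.3,[0,0,0],0],
  [-0.3,[0,0,0],0],
  [-0.3,[0,0,0],0],
], squeeze=20)

```text
clock: 13.8
eef_pos: [0.5446, 0.2335, 0.1295]
tool_rot: [[0.022, 0.999, -0.046], [1.0, -0.021, 0.023], [0.022, -0.047, -0.999]]
ft_force: [0.6, -0.7, -0.5]
width: 0.647
```

```bash
python3 - <<'E'
from h import *
st((.5405,.229,.25))
im,d,p=cap('wrist'); P=pts(d,p)
q=P[(np.hypot(P[...,0]-.5415,P[...,1]-.229)<.03)&(P[...,2]>.04)&(P[...,2]<.065)]
A=np.c_[q[:,:2]-[.5405,.229],np.ones(len(q))]; print(len(q),np.linalg.lstsq(A,q[:,2],rcond=None)[0].round(4))
q=P[(abs(P[...,2]-.149)<.006)&(np.hypot(P[...,0]-.5405,P[...,1]-.229)<.045)]
print('arm',len(q),cv2.minAreaRect(q[:,:2].astype(np.float32)))
cv2.imwrite('pics/w4.png',im[...,::-1])
E
```

```text
t 13.80 eef [0.5446 0.2335 0.1295] phi 88.72 tilt 2.97 F [ 0.6 -0.7 -0.5] M [-0.01 -0.03  0.  ] w 0.0550 q [ 0.08  0.6  -0.68  1.75  0.39  0.97 -0.77]
shift units [-0.049 -0.241 -3.007]
3904 [-0.0231 -0.0006  0.0514]
arm 6180 ((0.5450505614280701, 0.2368418574333191), (0.06754530221223831, 0.056497443467378616), 34.668853759765625)
```

View pics/w4.png

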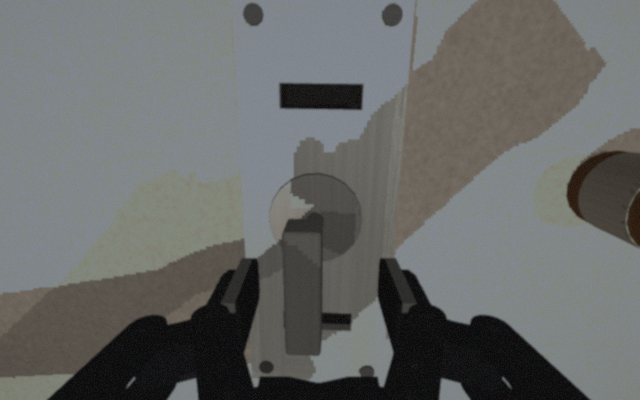

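>>> arm_command([
  [-0.3,[0,0,-0.3],0],
  [-0.3,[0,0.02,-0.5],0],
  [-0.3,[0,-0.04,-0.6],0],
  [-0.3,[0,-0.04,-0.6],0],
  [-0.3,[0,-0.04,-0.6],0],
  [-0.3,[0,0,-0.3],0],
  [-0.3,[0,0,0],0],
  [-0.3,[0,0,0],0],
])

```text
clock: 14.52
eef_pos: [0.5459, 0.2313, 0.2549]
tool_rot: [[0.021, 0.999, -0.047], [1.0, -0.02, 0.024], [0.023, -0.047, -0.999]]
ft_force: [-0.7, 0.4, -0.9]
width: 0.65
```

```bash
python3 - <<'E'
from h import *
st()
for n in('wrist','scene'):
    im,d,p=cap(n); P=pts(d,p)
    r=np.hypot(P[...,0]-.5405,P[...,1]-.229)
    for lo,hi,rr in((.047,.056,.04),(.144,.154,.045)):
        q=P[(r<rr)&(P[...,2]>lo)&(P[...,2]<hi)]
        if len(q)<20: print(n,'few');continue
        A=np.c_[q[:,:2]-[.5405,.229],np.ones(len(q))]; print(n,len(q),np.linalg.lstsq(A,q[:,2],rcond=None)[0].round(4),cv2.minAreaRect(q[:,:2].astype(np.float32)))
    if n=='scene': cv2.imwrite('pics/s5.png',im[...,::-1])
E
```

```text
t 14.52 eef [0.5459 0.2313 0.2549] phi 88.80 tilt 3.01 F [-0.7  0.4 -0.9] M [-0.05 -0.07  0.02] w 0.0553 q [ 0.14  0.46 -0.75  1.64  0.29  1.2  -0.69]
wrist 2073 [ 0.0009 -0.0023  0.0512] ((0.5406590700149536, 0.23276838660240173), (0.0701294019818306, 0.07081920653581619), 66.40784454345703)
wrist 1505 [-0.0096 -0.0049  0.1492] ((0.5369781851768494, 0.230931356549263), (0.060178566724061966, 0.015539752319455147), 88.55236053466797)
scene 586 [0.001  0.0016 0.0499] ((0.5387686491012573, 0.23134097456932068), (0.06727619469165802, 0.06658024340867996), 30.25078010559082)
scene 234 [-0.0161 -0.0034  0.1475] ((0.5379135608673096, 0.23092368245124817), (0.059943195432424545, 0.020206257700920105), 89.83275604248047)
```

View pics/s5.png

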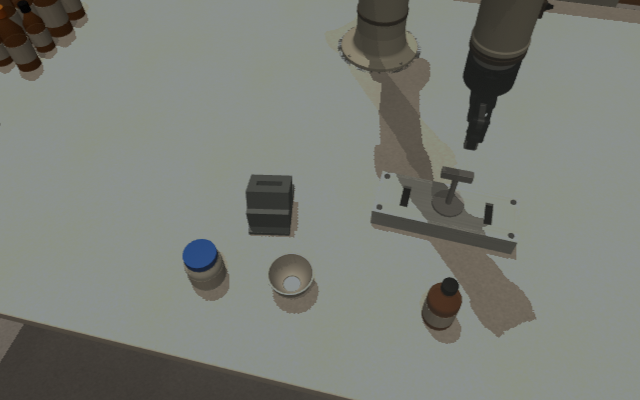

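The post stands upright in the middle slot at about (450,200). Its collar is flat and its cross-arm lies along the anchor. The bottle, jar and dish haven't moved.

```bash
python3 -c "
from plant import ctrl
print(ctrl.close_job())"
```

```text
the job is handed in; nothing more can be done
None
```

The post is standing in the anchor's middle slot with its foot turned across the slot and the gripper clear. I handed the job in at about 14.6 s of the 72 s allowed; it reported no verdict.

- **Finding the slot:** I lifted the post out of the holder and it straightened in the jaws. Depth images suggested the middle slot was the open one. The foot then went 9 mm below packer height without resistance, and the collar sat down on the plate. I did not try the other two slots.
- **Turn and tug:** I turned the post about 90°, then pulled it up with about 25 N. The foot caught with the collar at 51 mm, inside the 49–54 mm window. I then lowered it, released it and backed off.
- **Last checks:** The collar is flat on the plate to within 0.2°, with its top at 50–51 mm against a nominal 51 mm. It is within about 4 mm of the slot centre. The cross-arm is within about 2° of lying across the slot. Nothing is touching the robot, and the bottle, jar and dish look unmoved in the last picture.
- **Disagreements:** The tool drifted to as much as 3.3° of tilt during the moves, so the held post leaned about 2–2.7° until I released it. That is inside the limit. A plane fit to the cross-arm's top still reads up to 0.9° of tilt, while the collar reads flat.

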